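# Load the texture roller in the decorating cradle and index the end stop over its axle

## Robot

A 7-joint arm with a two-finger parallel gripper is mounted at the origin on the work surface; the furniture and walls round the work are solid. World frame = base frame: x ahead of the robot, y to its left, z up, the work surface at z = 0. Lengths are in m, angles in rad, forces in N, time in s.
With the tool pointing down it reaches from about 0.4 to 0.875 m from the base axis. Payload 19.3 kg.
Tool frame: the origin (TCP) lies midway between the tips of the shut fingers; the grasp point (between the pads) lies 19 mm behind it; z points along the fingers, y is the line along which they close (so a half turn about z gives the same grasp; the last joint's range is limited). The gripper opens to 85 mm and grips with 20 to 120 N. Pads are 22 mm wide; open, the fingers measure 114 mm over their backs; the gripper's body (76 mm by 85 mm) begins 54 mm behind the grasp point. The pads swing forward as they close: fully open they stand 13 mm farther back than shut.
Start: joints at [1.214, 0.521, -0.036, 1.599, 0.021, 1.021, -0.113], TCP at [0.177, -0.599, 0.231] pointing down, gripper open.
Joint ranges: [-2.91, 2.91], [-0.3, 2.13], [-1.5, 1.42], [0.17, 2.43], [-1.26, 4.41], [0.16, 1.93], [-2.52, 2.52]. Speed limits (rad/s): [1.89, 1.89, 2.39, 2.39, 3.01, 3.01, 3.01].

## Interface

Orientations are given as [roll, pitch, yaw] about the fixed x, y, z axes, in that order (R = Rz(yaw) Ry(pitch) Rx(roll)).
In Python, from workcell import telemetry, grab_frame, calibration, bot, outline_of, landmark_of gives the robot as it stands. The module is installed in compiled form; this text tells all that it offers.
- The arm moves only by the shell command python3 -m inch 'ROWS' [FORCE]. ROWS is JSON, a list of rows, each a list of 7 numbers: the shift along the tool's x, y, z in m, then the turn, a rotation vector about the tool's x, y, z in rad, then the closure, from 0 (fully open) to 1 (shut). A call has 1 to 5 rows; each row shifts and turns the commanded pose from where the row before left it, along the tool's axes as they then stand; what a row does not reach is not made up. A row lasts 1/10 s, in which the tool goes at most 50 mm and 8.59 degrees, less where a joint would pass 70% of its speed; a pose out of reach is approached as far as the arm can. A call is refused whole if a number of a shift passes 0.05 or a number of a turn 0.15, either way. A call with a gripper value outside its range is refused whole. The fingers move at their own pace and stop on an object; FORCE is the grip in N (left out, the last holds). Time passes only in rows, so rows that do not move let the fingers close. It gives the time, the measured TCP pose, the force, the opening and the grip force at its end, in the units of the state.
- telemetry.observe(): the state, without advancing time (a new reading comes with each control period).
- grab_frame(name): name is "scene" or "top" or "wrist"; returns the picture (480x640x3 uint8, red, green, blue); there is no depth.
- calibration(name): a dict with "fovy" (degrees; the focal length in pixels is half the picture's height over the tangent of half this angle, whatever the lens; pixels are square), "cx", "cy" (the principal point, pixels), "pose" (4x4, takes a point from camera to world coordinates). Camera axes: x right, y down, z forward; pixel columns grow to the right and rows downward; lengths in m; the calibration is good to about 2 mm. A picture is of the moment at which its call begins: read the wrist's pose just before it. calibration takes no time and is no camera call; for the wrist camera it gives the pose at the moment of the call.
- bot.job_done(): hands the job in; it is judged then, once.
Trained networks look in the newest picture that a camera, given by its name, has taken for a name from the list of things; names that differ only in an ending like _2 or _b are one class to them, and where a whole thing is asked for, a point or a joint stands for the part that bears it (a point fixed in the world has none). Each returns a list of dicts, best first, with "score" (0 to 1); they miss things now and then, are a little off and sometimes report something else, mostly with a low value. They report only what shows in the picture. A call takes as long as a camera call.
- outline_of(label, camera): "region" (480x640 bool, what is visible of it) and "rect" ([left, top, right, bottom] in pixels, round what is visible of it).
- landmark_of(label, camera): "xy" ([column, row] in pixels: a listed point, or the origin of a listed thing).
The state is a dict: "clock": time; "qpos": joint angles; "qd": joint speeds; "joint_efforts": joint torques, N m; "position": TCP position; "tool_rot": TCP orientation; "force": force on the tool from outside, world axes, zero at the start; "moment": the same for the moment, N m; "grip_width": finger opening in m; "finger_force": force on a finger pad.
Only numpy, scipy, OpenCV 4.12 (cv2) and the standard library are available. Lean on these libraries where they do the work, as an engineer would, in place of code of your own. Each camera call takes 0.05 s, during which the arm holds its last target. There are 200 camera calls.

## Task

Set the patterned clay roller down (do not drop it) in the decorating cradle so that its axle lies level in both V notches, and let go of it. Then pull up the end stop's plunger knob, slide the stop one hole towards the roller so that its socket goes over the end of the axle, and let the pin go fully home in that hole. Finish while still holding the knob in the gripper with the pin home, ready for its lock ring to be tightened; leave the jars, the cup, the tile and the rib where they are.

Things in the scene. Friction and masses are not known exactly. Their poses are not given: they have to be found in the camera images.
- roller_center (a point): middle of the loose texture roller: terracotta clay barrel 50 mm in diameter, 150 mm long, with small stamped leaves, on a pale wooden axle 14 mm thick that sticks out 50 mm at each end (250 mm over all; about 0.45 kg). It starts lying on its barrel on the bench, centre 25 mm up. y runs along the axle; both ends are alike. Grasp the barrel across its diameter
- cradle: decorating cradle, fixed to the bench: wooden base 90 mm wide, 14 mm thick; along it a square metal tube 30 x 30 mm, top face 54 mm up; astride that two plywood saddles 76 mm wide. Origin on the bench midway between the saddles; y along the tube, away from the end stop; z up. Tube and base run from y = -290 to +130 mm
- seat (a point): where roller_center comes to lie in the cradle, 90 mm above the bench; axes as the cradle's. The saddles, 14 mm thick, stand 88 mm to either side of it along y (162 mm clear between them, so the barrel has 6 mm of play at each end); their 90-degree V notches are 48 mm wide at the saddles' top, 104 mm above the bench
- end_stop (a joint): position (m) of the end stop, a dark square steel sleeve 41 x 41 x 85 mm that slides on the tube on the -y side of the saddles with 1.5 N of friction. 0 at the start, its pin in a hole 198 mm from the cradle's origin; positive towards the roller. Holes in the tube's top are 30 mm apart: the next towards the roller is at 0.030. Ends of travel -0.036 and 0.036
- socket_mouth (a point): centre of the mouth of the steel socket on the end stop's end nearest the roller, 90 mm above the bench, facing the roller (+y of the cradle): 33 mm outside, bore 22 mm wide and 28 mm deep. 138 mm from the seat at the start; at the next hole 108 mm from it, over the last 10 to 20 mm of a seated axle
- plunger (a joint): lift (m) of the end stop's spring plunger: 0 with its 9 mm pin fully home (11 mm deep in an 11 mm hole), 0.015 pulled out to its stop. The pin locks the sleeve until lifted over 11 mm; between holes it rests on the tube at about 0.011. The spring presses it down with about 5 N at 0, 9 N at 0.015
- knob: the plunger's black ribbed knob: upright cylinder 28 mm in diameter, 24 mm tall, on the end stop 60 mm behind the socket's mouth; origin at its centre, 107 mm above the bench with the pin home. Moves with plunger and end stop; axes as the cradle's. Below it a brass lock ring, 26 mm wide, top 84 mm up. Free on both sides (along the cradle's x) for fingers
- jar_red: bystander, loose: small white jar with a red lid, 48 mm in diameter and 68 mm tall; origin under its centre
- jar_ochre: bystander, loose: small white jar with an ochre lid, 48 mm in diameter and 68 mm tall; origin under its centre
- bisque_cup: bystander, loose: pinkish clay cup, 72 mm in diameter and 80 mm tall; origin under its centre
- test_tile: bystander, loose: pale clay tile 66 x 36 x 7 mm lying flat; origin under its centre
- wood_rib: bystander, loose: flat wooden rib 61 x 101 x 6 mm lying on the bench; origin under its centre

How it is judged:
By the outcome, as a careful person would: the job done as asked, in the order asked, and still so for the second after the job is handed in, while the arm keeps its last pose, push and grip.
It also fails if it takes over 51 s, if anything falls off the work surface, if the arm or the gripper's body presses on something with over 40 N, if the wrist force passes 120 N, or if a joint passes its speed limit or range.

## Working session

There is one attempt and no reset: what is moved stays moved. The work goes in short steps, Python scripts to look and compute and a shell command to move; the robot and the scene stay as the last step left them, time stands still between calls to the robot, and variables do not carry over. Pictures are saved under pics/ and viewed, at most 10 in all, crops included, and the job is handed in when it is done.

```bash
mkdir -p pics; cat > h.py <<'E'
import numpy as np,cv2
from workcell import telemetry, grab_frame, calibration, bot, outline_of, landmark_of
from scipy.spatial.transform import Rotation as Ro
def ray(cam,xy,c=None):
    c=c or calibration(cam); f=240/np.tan(np.radians(c["fovy"])/2); P=np.array(c["pose"])
    d=P[:3,:3]@np.array([(xy[0]-c["cx"])/f,(xy[1]-c["cy"])/f,1]); return P[:3,3],d/np.linalg.norm(d)
def atz(cam,xy,z,c=None):
    o,d=ray(cam,xy,c); return o+d*(z-o[2])/d[2]
def proj(cam,p,c=None):
    c=c or calibration(cam); f=240/np.tan(np.radians(c["fovy"])/2); P=np.array(c["pose"])
    q=P[:3,:3].T@(np.array(p)-P[:3,3]); return np.array([c["cx"]+f*q[0]/q[2],c["cy"]+f*q[1]/q[2]])
def save(im,n): cv2.imwrite("pics/"+n,im[:,:,::-1])
E
python3 - <<'E'
from h import *
np.set_printoptions(precision=4,suppress=True)
s=telemetry.observe();print(s["clock"],s["position"],s["tool_rot"],s["grip_width"],s["force"])
ims=[]
zs=dict(roller_center=.025,seat=.09,cradle=0,socket_mouth=.09,knob=.107,jar_red=0,jar_ochre=0,bisque_cup=0,test_tile=0,wood_rib=0)
for c in("top","scene"):
    im=grab_frame(c);ims.append(im);save(im,c+"0.png")
    print(c,calibration(c)["fovy"],np.array(calibration(c)["pose"])[:3,3])
    for k,z in zs.items():
        for d in landmark_of(k,c)[:2]: print(k,round(d["score"],2),d["xy"],atz(c,d["xy"],z))
E
```

```text
0.0 [ 0.1767 -0.5991  0.2307] [-3.1404  0.0001  0.2868] 0.08565294296573903 [ 0.447  -0.6093  0.5656]
top 52.77880433670609 [ 0.3228 -0.0362  1.2822]
roller_center 0.75 [301.1, 245.0] [0.4365 0.0221 0.025 ]
roller_center 0.62 [223.9, 265.2] [0.3875 0.2244 0.025 ]
seat 0.79 [294.6, 240.4] [0.4424 0.035  0.09  ]
cradle 0.61 [298.8, 243.9] [0.4418 0.0293 0.    ]
socket_mouth 0.64 [355.7, 252.0] [ 0.4107 -0.1155  0.09  ]
knob 0.64 [376.8, 256.1] [ 0.3985 -0.1653  0.107 ]
jar_red 0.84 [468.9, 245.1] [ 0.4299 -0.4213  0.    ]
jar_red 0.17 [481.0, 212.9] [ 0.5153 -0.4572  0.    ]
jar_ochre 0.69 [153.7, 275.4] [0.3651 0.417  0.    ]
bisque_cup 0.92 [476.0, 284.8] [ 0.3248 -0.4353  0.    ]
test_tile 0.73 [479.9, 210.7] [ 0.5213 -0.4546  0.    ]
wood_rib 0.97 [146.3, 303.9] [0.2901 0.4359 0.    ]
scene 55.98250193073584 [-0.3453  0.3691  0.9578]
roller_center 0.78 [240.1, 288.6] [0.3859 0.2216 0.025 ]
seat 0.56 [297.1, 233.1] [0.441  0.0297 0.09  ]
cradle 0.78 [298.2, 255.5] [ 0.4405  0.03   -0.    ]
socket_mouth 0.8 [346.2, 224.4] [ 0.4091 -0.1045  0.09  ]
knob 0.69 [366.9, 214.5] [ 0.4019 -0.1653  0.107 ]
jar_red 0.73 [417.4, 193.2] [ 0.5067 -0.432   0.    ]
jar_red 0.58 [426.3, 203.2] [ 0.4536 -0.428   0.    ]
jar_ochre 0.84 [175.4, 327.8] [ 0.3648  0.4017 -0.    ]
bisque_cup 0.49 [348.0, 222.2] [ 0.4932 -0.1633  0.    ]
test_tile 0.58 [416.2, 189.1] [ 0.5254 -0.4409  0.    ]
wood_rib 0.63 [168.4, 362.3] [0.28   0.4406 0.    ]
wood_rib 0.42 [296.8, 231.6] [ 0.5287 -0.0074  0.    ]
```

View pics/top0.png

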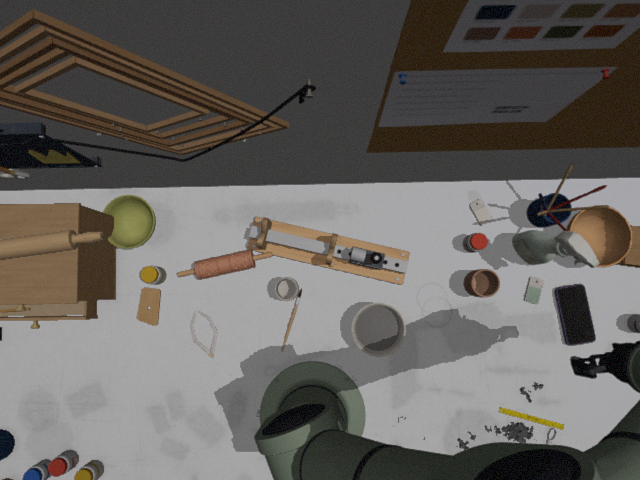

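View pics/scene0.png

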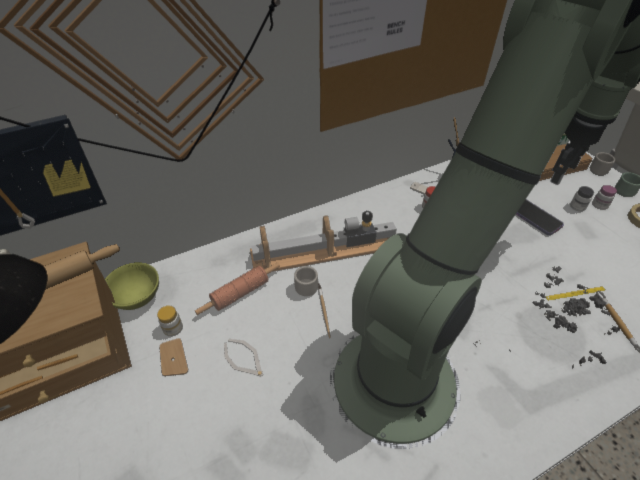

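The top view shows the roller at about (224,265), its axle running (180,274)–(270,254). The cradle runs from (250,225) to (408,275) with the knob at (377,257), and the jars, cup, tile and rib are clear of both. Next I'll refine the roller's direction and plan the arc.

```bash
cat >> h.py <<'E'
def plan(pts,yaw1,n):
    "pts(target xyz) via polar interpolation; prints tool-frame rows"
    s=telemetry.observe();p=np.array(s["position"]);y=s["tool_rot"][2]
    r0,a0=np.hypot(*p[:2]),np.arctan2(p[1],p[0]);r1,a1=np.hypot(*pts[:2]),np.arctan2(pts[1],pts[0])
    dy=(yaw1-y)/n;q=p
    for i in range(1,n+1):
        t=i/n;r=r0+t*(r1-r0);a=a0+t*(a1-a0);w=np.array([r*np.cos(a),r*np.sin(a),p[2]+t*(pts[2]-p[2])])
        d=w-q;c,sn=np.cos(y),np.sin(y)
        print(i,np.round([c*d[0]+sn*d[1],sn*d[0]-c*d[1],-d[2],-dy],4));q=w;y+=dy
E
python3 - <<'E'
from h import *
np.set_printoptions(precision=4,suppress=True)
for cam in("top","scene"):
    grab_frame(cam)
    for d in outline_of("roller_center",cam)[:2]:
        ys,xs=np.nonzero(d["region"]);P=np.array([atz(cam,(x,y),.025)[:2] for x,y in zip(xs,ys)])
        m=P.mean(0);u=np.linalg.svd(P-m,full_matrices=False)[2][0];u*=np.sign(u[1]);t=(P-m)@u
        print(cam,d["score"],d["rect"],m,np.arctan2(u[1],u[0]),t.min(),t.max(),m+u*(t.min()+t.max())/2)
plan([.387,.223,.23],1.79,24)
E
```

```text
top 0.82 [179.7, 251.0, 275.3, 278.4] [0.3904 0.2222] 1.7718575877096745 -0.12406869168902762 0.12454248954124181 [0.3903 0.2224]
top 0.55 [136.4, 286.6, 160.7, 327.0] [0.2853 0.4198] 3.0788225343115516 -0.0468879512676706 0.0485298746277954 [0.2845 0.4198]
scene 0.67 [198.1, 265.0, 282.3, 311.5] [0.3911 0.2231] 1.7786029138147066 -0.12501281973227957 0.12099962900599144 [0.3915 0.2211]
1 [ 0.0464 -0.0092  0.0001 -0.0626]
2 [ 0.0458 -0.0097  0.0001 -0.0626]
3 [ 0.0451 -0.0103  0.0001 -0.0626]
4 [ 0.0444 -0.0108  0.0001 -0.0626]
5 [ 0.0437 -0.0113  0.0001 -0.0626]
6 [ 0.043  -0.0118  0.0001 -0.0626]
7 [ 0.0423 -0.0123  0.0001 -0.0626]
8 [ 0.0416 -0.0128  0.0001 -0.0626]
9 [ 0.0409 -0.0132  0.0001 -0.0626]
10 [ 0.0401 -0.0136  0.0001 -0.0626]
11 [ 0.0394 -0.014   0.0001 -0.0626]
12 [ 0.0387 -0.0144  0.0001 -0.0626]
13 [ 0.0379 -0.0148  0.0001 -0.0626]
14 [ 0.0372 -0.0152  0.0001 -0.0626]
15 [ 0.0365 -0.0155  0.0001 -0.0626]
16 [ 0.0357 -0.0159  0.0001 -0.0626]
17 [ 0.035  -0.0162  0.0001 -0.0626]
18 [ 0.0342 -0.0165  0.0001 -0.0626]
19 [ 0.0335 -0.0168  0.0001 -0.0626]
20 [ 0.0327 -0.0171  0.0001 -0.0626]
21 [ 0.032  -0.0173  0.0001 -0.0626]
22 [ 0.0312 -0.0175  0.0001 -0.0626]
23 [ 0.0304 -0.0178  0.0001 -0.0626]
24 [ 0.0297 -0.018   0.0001 -0.0626]
```

```bash
python3 -m inch '[[0.046,-0.009,0,0,0,-0.063,0],[0.046,-0.01,0,0,0,-0.063,0],[0.045,-0.01,0,0,0,-0.063,0],[0.044,-0.011,0,0,0,-0.063,0],[0.044,-0.011,0,0,0,-0.063,0]]'
python3 -m inch '[[0.043,-0.012,0,0,0,-0.063,0],[0.042,-0.012,0,0,0,-0.063,0],[0.042,-0.013,0,0,0,-0.063,0],[0.041,-0.013,0,0,0,-0.063,0],[0.04,-0.014,0,0,0,-0.063,0]]'
python3 -m inch '[[0.039,-0.014,0,0,0,-0.063,0],[0.039,-0.014,0,0,0,-0.063,0],[0.038,-0.015,0,0,0,-0.063,0],[0.037,-0.015,-0.01,0,0,-0.063,0],[0.036,-0.016,-0.01,0,0,-0.063,0]]'
python3 - <<'E'
from h import *
np.set_printoptions(precision=4,suppress=True)
s=telemetry.observe();c=calibration("wrist");save(grab_frame("wrist"),"w1.png");print(s["clock"],s["position"],s["tool_rot"],c["fovy"]);print(np.array(c["pose"]))
for k,z in dict(seat=.09,socket_mouth=.09,knob=.107).items():
    for d in landmark_of(k,"wrist")[:2]: print(k,round(d["score"],2),d["xy"],atz("wrist",d["xy"],z,c))
E
```

```text
clock: 1.8
position: [0.363, -0.4622, 0.2313]
tool_rot: [3.141, -0.0, 0.604]
force: [1.0, 0.1, -0.4]
grip_width: 0.0854
finger_force: 0.0
clock: 2.3
position: [0.4748, -0.277, 0.2314]
tool_rot: [3.141, -0.0, 0.92]
force: [1.0, -0.6, 1.4]
grip_width: 0.0852
finger_force: 0.0
clock: 2.8
position: [0.5054, -0.0777, 0.2515]
tool_rot: [-3.141, -0.0, 1.235]
force: [1.1, -0.3, -0.1]
grip_width: 0.0855
finger_force: 0.0
2.8 [ 0.5054 -0.0777  0.2515] [-3.1414 -0.0001  1.2346] 67.76650170283453
[[ 0.9445 -0.3112 -0.1057  0.5335]
 [-0.3287 -0.8933 -0.3067  0.0007]
 [ 0.001   0.3244 -0.9459  0.3944]
 [ 0.      0.      0.      1.    ]]
seat 0.63 [203.7, 117.8] [0.4466 0.0279 0.09  ]
seat 0.24 [412.1, 434.1] [ 0.5233 -0.3519  0.09  ]
socket_mouth 0.74 [230.2, 273.7] [ 0.4112 -0.1059  0.09  ]
knob 0.69 [236.0, 336.3] [ 0.3972 -0.161   0.107 ]
```

View pics/w1.png

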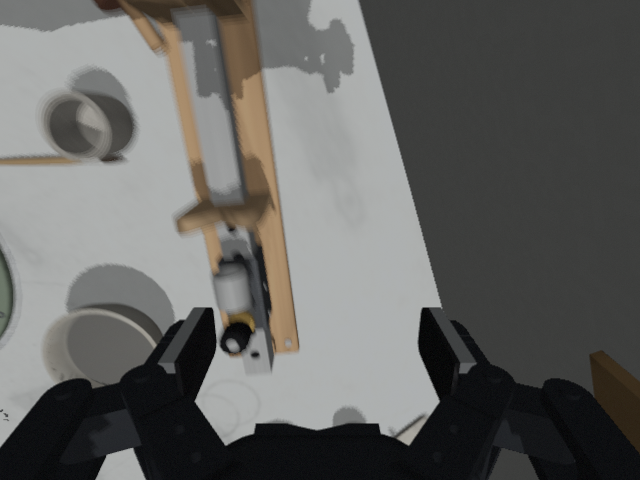

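```bash
python3 - <<'E'
from h import *
plan([.390,.222,.18],1.775,8)
E
```

```text
1 [ 0.0398 -0.0172  0.009  -0.0677]
2 [ 0.0389 -0.0177  0.009  -0.0677]
3 [ 0.038  -0.0181  0.009  -0.0677]
4 [ 0.037  -0.0186  0.009  -0.0677]
5 [ 0.0361 -0.019   0.009  -0.0677]
6 [ 0.0352 -0.0194  0.009  -0.0677]
7 [ 0.0342 -0.0197  0.009  -0.0677]
8 [ 0.0333 -0.0201  0.009  -0.0677]
```

The wrist view shows the cradle running from the upper saddle at about (200,5) to the knob at (236,340), with the sides of the knob free. Now on to the roller.

```bash
python3 -m inch '[[0.04,-0.017,0.005,0,0,-0.068,0],[0.039,-0.018,0.005,0,0,-0.068,0],[0.038,-0.018,0.005,0,0,-0.068,0],[0.037,-0.019,0.005,0,0,-0.068,0]]'
python3 -m inch '[[0.036,-0.019,0.012,0,0,-0.068,0],[0.035,-0.019,0.012,0,0,-0.068,0],[0.034,-0.02,0.012,0,0,-0.068,0],[0.033,-0.02,0.012,0,0,-0.068,0],[0,0,0,0,0,0,0]]'
python3 - <<'E'
from h import *
np.set_printoptions(precision=4,suppress=True)
s=telemetry.observe();c=calibration("wrist");save(grab_frame("wrist"),"w2.png");print(s["clock"],s["position"],s["tool_rot"])
for d in landmark_of("roller_center","wrist")[:2]: print(round(d["score"],2),d["xy"],atz("wrist",d["xy"],.025,c))
for d in outline_of("roller_center","wrist")[:1]:
        ys,xs=np.nonzero(d["region"]);P=np.array([atz("wrist",(x,y),.025,c)[:2] for x,y in zip(xs,ys)])
        m=P.mean(0);u=np.linalg.svd(P-m,full_matrices=False)[2][0];u*=np.sign(u[1]);t=(P-m)@u
        print(d["score"],d["rect"],m,np.arctan2(u[1],u[0]),t.min(),t.max(),m+u*(t.min()+t.max())/2)
E
```

```text
clock: 3.4
position: [0.4718, 0.0868, 0.2309]
tool_rot: [-3.142, 0.0, 1.504]
force: [0.3, 0.4, -0.1]
grip_width: 0.0854
finger_force: 0.0
clock: 3.9
position: [0.3871, 0.2234, 0.1822]
tool_rot: [-3.139, -0.001, 1.782]
force: [0.3, -1.2, -0.4]
grip_width: 0.0855
finger_force: 0.0
3.9 [0.3871 0.2234 0.1822] [-3.1395 -0.0007  1.782 ]
0.92 [324.5, 218.1] [0.3947 0.222  0.025 ]
0.58 [293.5, 61.4, 356.6, 345.5] [0.3908 0.227 ] 1.7719114164803629 -0.13632100048047732 0.11824700828422882 [0.3926 0.2182]
```

View pics/w2.png

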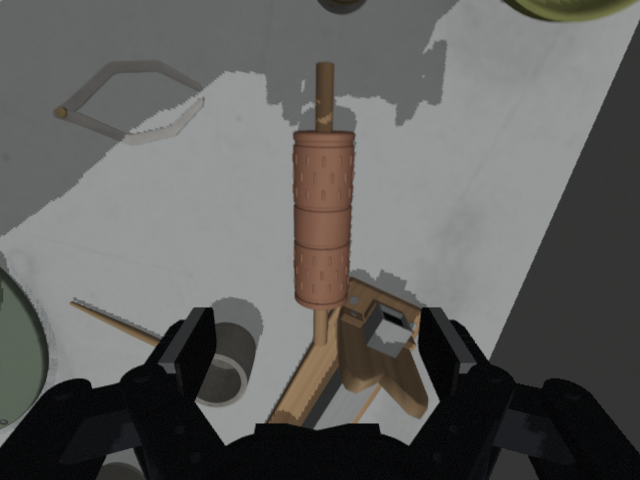

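The roller's barrel is centred near (324,215) in the wrist view and lined up with the tool. The cradle end is to the lower right, clear of the fingers. I'll descend, grip and lift.

```bash
python3 -m inch '[[-0.0024,0.0046,0.04,0,0,0.01,0],[0,0,0.045,0,0,0,0],[0,0,0.045,0,0,0,0],[0,0,0.03,0,0,0,0],[0,0,0.018,0,0,0,0]]' 40
python3 -m inch '[[0,0,0,0,0,0,0.3],[0,0,0,0,0,0,0.6],[0,0,0,0,0,0,0.8],[0,0,0,0,0,0,0.8],[0,0,0,0,0,0,0.8]]' 40
```

```text
clock: 4.55
position: [0.395, 0.2178, 0.0031]
tool_rot: [-3.14, 0.002, 1.763]
force: [-0.0, 0.3, 0.8]
grip_width: 0.0852
finger_force: 0.0
clock: 5.05
position: [0.3955, 0.2193, 0.0064]
tool_rot: [3.14, 0.0, 1.764]
force: [-2.6, -3.4, 12.0]
grip_width: 0.0491
finger_force: 42.6
```

```bash
python3 -m inch '[[0,0,-0.02,0,0,0,0.8],[0,0,-0.035,0,0,0,0.8],[0,0,-0.045,0,0,0,0.8],[0,0,-0.035,0,0,0,0.8],[0,0,-0.015,0,0,0,0.8]]'
python3 -m inch '[[0,0,0,0,0,0,0.8],[0,0,0,0,0,0,0.8]]'
cat > look.py <<'E'
from h import *
import sys
np.set_printoptions(precision=4,suppress=True)
s=telemetry.observe();c=calibration("wrist");im=grab_frame("wrist");save(im,sys.argv[1])
p=np.array(s["position"]);R=Ro.from_euler("xyz",s["tool_rot"]).as_matrix();print(p,s["tool_rot"])
d=outline_of("roller_center","wrist")[0]
g=p-R[:,2]*.020
for k in landmark_of("roller_center","wrist")[:1]: print("ctr tool",k["score"],R.T@(atz("wrist",k["xy"],g[2],c)-p))
print(d["rect"],d["score"])
for q in [(-.125,0,-.02),(-.075,0,-.02),(0,0,-.02),(.075,0,-.02),(.125,0,-.02)]:print(q,proj("wrist",p+R@np.array(q),c))
E
python3 look.py w3.png
```

```text
clock: 5.55
position: [0.3958, 0.2199, 0.1589]
tool_rot: [3.137, -0.001, 1.765]
force: [1.0, 0.8, -5.4]
grip_width: 0.0483
finger_force: 44.9
clock: 5.75
position: [0.3948, 0.2191, 0.1551]
tool_rot: [3.141, 0.0, 1.765]
force: [-0.4, -0.0, -5.6]
grip_width: 0.0492
finger_force: 44.9
[0.3948 0.2191 0.1551] [3.1411 0.0003 1.765 ]
ctr tool 0.68 [ 0.0027  0.0014 -0.02  ]
[246.1, 2.0, 396.2, 430.5] 0.94
(-0.125, 0, -0.02) [315.2377 541.4766]
(-0.075, 0, -0.02) [315.2248 470.1533]
(0, 0, -0.02) [315.1999 332.8069]
(0.075, 0, -0.02) [315.1649 139.0888]
(0.125, 0, -0.02) [315.1323 -41.2291]
```

View pics/w3.png

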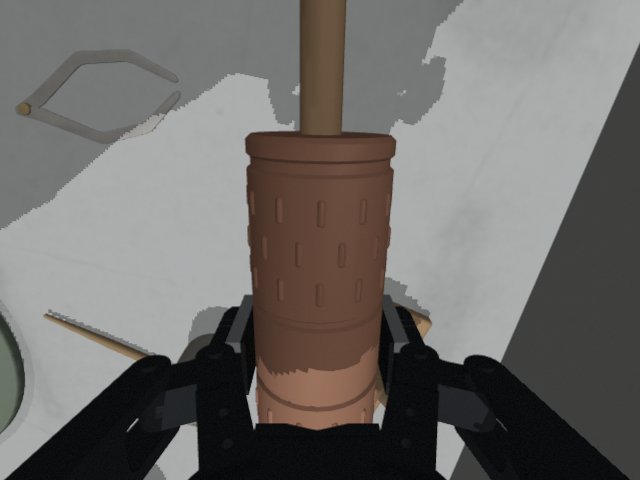

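```bash
python3 - <<'E'
from h import *
np.set_printoptions(precision=4,suppress=True)
s=telemetry.observe();c=calibration("wrist");p=np.array(s["position"]);R=Ro.from_euler("xyz",s["tool_rot"]).as_matrix()
for h in(-.020,-.026):
  for e in(-.006,-.003,0,.003,.006): print(h,e,[proj("wrist",p+R@np.array([.075+e,0,h-k]),c).round(1) for k in(.025,.007)], proj("wrist",p+R@np.array([.075+e,.025,h]),c)-proj("wrist",p+R@np.array([.075+e,-.025,h]),c))
plan([.443,.031,.157],1.363,6)
E
```

```text
-0.02 -0.006 [array([314.9, 168.1]), array([315.1, 160. ])] [148.0256   0.1896]
-0.02 -0.003 [array([314.9, 156.9]), array([315.1, 150.4])] [149.2309   0.1952]
-0.02 0 [array([314.9, 145.4]), array([315.1, 140.6])] [150.456    0.2009]
-0.02 0.003 [array([314.9, 133.7]), array([315.1, 130.6])] [151.7014   0.2069]
-0.02 0.006 [array([314.9, 121.7]), array([315.1, 120.5])] [152.9676   0.213 ]
-0.026 -0.006 [array([314.8, 171.5]), array([315.1, 162.4])] [155.3267   0.198 ]
-0.026 -0.003 [array([314.8, 159.6]), array([315.1, 152.3])] [156.6544   0.2041]
-0.026 0 [array([314.8, 147.4]), array([315.1, 142. ])] [158.005    0.2104]
-0.026 0.003 [array([314.8, 134.9]), array([315.1, 131.5])] [159.3791   0.217 ]
-0.026 0.006 [array([314.8, 122.2]), array([315.1, 120.9])] [160.7772   0.2237]
1 [-0.032   0.0078 -0.0004  0.0672]
2 [-0.0319  0.0076 -0.0004  0.0672]
3 [-0.0319  0.0074 -0.0004  0.0672]
4 [-0.0318  0.0072 -0.0004  0.0672]
5 [-0.0318  0.007  -0.0004  0.0672]
6 [-0.0318  0.0068 -0.0004  0.0672]
```

```bash
python3 - <<'E'
from h import *
from scipy.optimize import least_squares
M=[(0,.4424,.0350),(0,.4418,.0293),(-.138,.4107,-.1155),(-.198,.3985,-.1653),(0,.441,.0297),(0,.4405,.03),(-.138,.4091,-.1045),(-.198,.4019,-.1653),(0,.4466,.0279),(-.138,.4112,-.1059),(-.198,.3972,-.161)]
M=np.array(M)
f=lambda v:np.r_[v[0]+M[:,0]*np.cos(v[2])-M[:,1],v[1]+M[:,0]*np.sin(v[2])-M[:,2]]
r=least_squares(f,[.443,.031,1.36],loss="soft_l1",f_scale=.003);print(r.x,(f(r.x)*1000).round(1))
v=r.x;u=np.array([np.cos(v[2]),np.sin(v[2])])
plan(list(v[:2]-u*.003)+[.157],v[2],6)
E
# overlay of fitted model on top view
python3 - <<'E'
E
```

```text
[0.44175834 0.02920851 1.34940114] [-0.6 -0.   0.8 -0.2  0.8  1.3  2.4 -3.6 -4.8  0.3  1.1 -5.8 -0.1 10.1
  1.3 -0.5 -0.8 -0.9  1.3  1.3  0.5 -3. ]
1 [-0.0328  0.0077 -0.0004  0.0694]
2 [-0.0327  0.0075 -0.0004  0.0694]
3 [-0.0327  0.0073 -0.0004  0.0694]
4 [-0.0326  0.0071 -0.0004  0.0694]
5 [-0.0325  0.0068 -0.0004  0.0694]
6 [-0.0324  0.0066 -0.0004  0.0694]
```

```bash
python3 -m inch '[[-0.033,0.008,0,0,0,0.069,0.8],[-0.033,0.0075,0,0,0,0.069,0.8],[-0.033,0.0073,0,0,0,0.069,0.8]]'
python3 -m inch '[[-0.033,0.007,0,0,0,0.069,0.8],[-0.0325,0.007,0,0,0,0.069,0.8],[-0.032,0.0066,0,0,0,0.069,0.8],[0,0,0,0,0,0,0.8],[0,0,0,0,0,0,0.8]]'
cat > ov.py <<'E'
from h import *
import sys
np.set_printoptions(precision=4,suppress=True)
V=[float(a) for a in sys.argv[2:5]]; u=np.array([np.cos(V[2]),np.sin(V[2]),0]);x=np.array([u[1],-u[0],0]);o=np.array([V[0],V[1],0])
s=telemetry.observe();p=np.array(s["position"]);R=Ro.from_euler("xyz",s["tool_rot"]).as_matrix();print(s["clock"],p,s["tool_rot"])
out=[]
crop={"wrist":None,"scene":(300,235,120),"top":(320,245,120)}
for cam in("wrist","scene","top"):
    c=calibration(cam);im=grab_frame(cam).copy();k=1
    if crop[cam]:
        X,Y,w=crop[cam];k=4;im=cv2.resize(im[Y-w//2:Y+w//2,X-80:X+80],None,fx=4,fy=4,interpolation=cv2.INTER_CUBIC)
    def pt(q):
        a=proj(cam,q,c)
        if crop[cam]: a=(a-[X-80,Y-w//2])*4
        return tuple(int(b) for b in np.clip(a,-2000,2000))
    for yy in(-.095,-.081,.081,.095):
        P=[o+yy*u+a*x+np.array([0,0,h]) for a,h in((-.038,.054),(-.038,.104),(-.024,.104),(0,.080),(.024,.104),(.038,.104),(.038,.054))]
        cv2.polylines(im,[np.array([pt(q) for q in P])],False,(0,255,0) if yy>0 else (255,255,0),1)
    for yy,z in((-.138,.09),(-.198,.119)): cv2.circle(im,pt(o+yy*u+np.array([0,0,z])),4,(255,0,0),1)
    E=[pt(p+R@np.array([.003+e,0,-.02])) for e in(-.125,.125)];cv2.line(im,E[0],E[1],(0,0,255),1)
    out.append(im)
save(out[0],sys.argv[1]+"w.png");save(np.vstack([cv2.resize(out[1],(640,300)) if 0 else out[1][:240+60],out[2][:300]]) if 0 else out[1],sys.argv[1]+"s.png");save(out[2],sys.argv[1]+"t.png")
E
python3 ov.py a .4418 .0292 1.3494
```

```text
clock: 6.2
position: [0.4297, 0.1236, 0.1544]
tool_rot: [-3.14, 0.0, 1.557]
force: [0.7, 0.5, -5.3]
grip_width: 0.0488
finger_force: 44.6
clock: 6.7
position: [0.4421, 0.0255, 0.1546]
tool_rot: [-3.14, 0.0, 1.351]
force: [-0.2, -0.8, -5.6]
grip_width: 0.0491
finger_force: 44.7
6.7 [0.4421 0.0255 0.1546] [-3.1403  0.0003  1.3509]
```

View pics/aw.png

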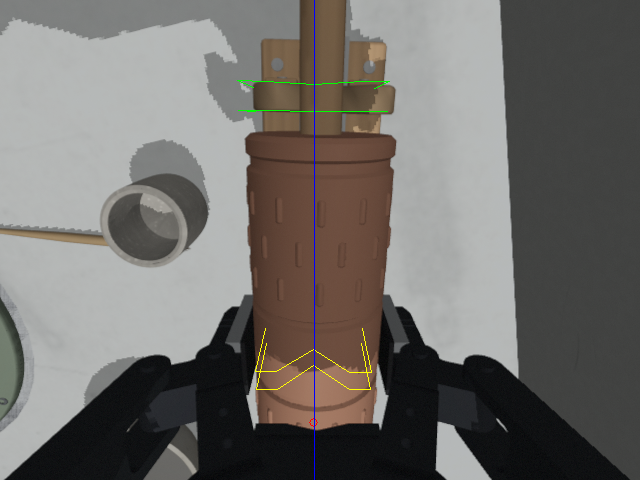

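View pics/as.png

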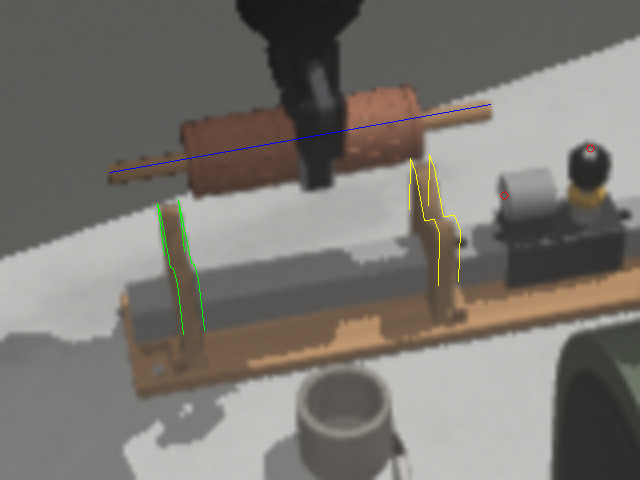

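The wrist overlay puts the far saddle at cols 252–395, rows 84–113, with the axle near col 322, so the lateral offset is about 2 mm and the axial clearance is even. The scene overlay agrees with the fitted cradle: knob (590,150), socket (503,194). I'll shift 2 mm and lower.

```bash
python3 -m inch '[[0,0.002,0.025,0,0,0,0.8],[0,0,0.025,0,0,0,0.8],[0,0,0.013,0,0,0,0.8],[0,0,0.005,0,0,0,0.8],[0,0,0,0,0,0,0.8]]'
python3 -m inch '[[0,0,0.003,0,0,0,0.8],[0,0,0.003,0,0,0,0.8],[0,0,0,0,0,0,0.8]]'
python3 - <<'E'
from h import *
np.set_printoptions(precision=4,suppress=True)
s=telemetry.observe();c=calibration("wrist");im=grab_frame("wrist");save(im,"x.png")
p=np.array(s["position"]);print(p,s["moment"])
for k in outline_of("roller_center","wrist")[:1]: print(k["rect"])
cv2.imwrite("pics/bw.png",cv2.resize(im[60:220,200:440,::-1],None,fx=2.5,fy=2.5))
E
```

```text
clock: 7.35
position: [0.4441, 0.0261, 0.087]
tool_rot: [-3.141, -0.0, 1.353]
force: [-0.0, -0.4, -5.7]
grip_width: 0.049
finger_force: 44.5
clock: 7.65
position: [0.4445, 0.0254, 0.0814]
tool_rot: [3.141, -0.0, 1.352]
force: [0.2, 0.9, -5.0]
grip_width: 0.0487
finger_force: 44.6
[0.4445 0.0254 0.0814] [-0.0147 -0.0088 -0.0454]
[245.8, 1.7, 397.7, 432.1]
```

View pics/bw.png

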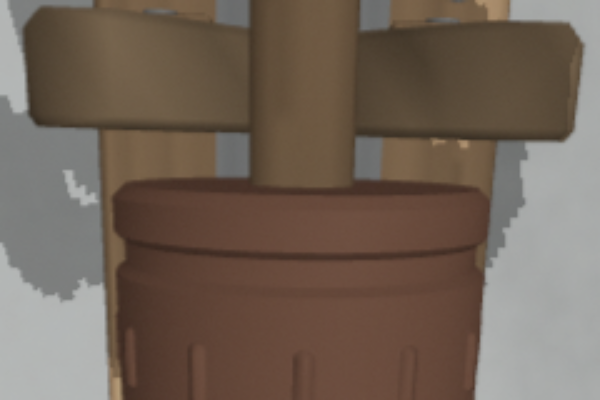

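The axle sits between the notch flanks: axle centre col 305 against saddle centre 303 in the crop. The axial gap is about 7 mm. I'll creep down 1 mm forward until it touches.

```bash
python3 -m inch '[[0.001,0,0.003,0,0,0,0.8],[0,0,0.003,0,0,0,0.8],[0,0,0,0,0,0,0.8]]'
python3 -m inch '[[0,0,0.002,0,0,0,0.8],[0,0,0.001,0,0,0,0.8],[0,0,0,0,0,0,0.8]]'
```

```text
clock: 8.05
position: [0.4444, 0.0264, 0.0749]
tool_rot: [-3.141, 0.0, 1.352]
force: [-0.7, 0.2, -5.0]
grip_width: 0.049
finger_force: 44.6
clock: 8.35
position: [0.4445, 0.0264, 0.0723]
tool_rot: [-3.142, 0.0, 1.352]
force: [-1.7, 0.0, -1.3]
grip_width: 0.0485
finger_force: 45.5
```

```bash
python3 -m inch '[[0,0,0.001,0,0,0,0.8],[0,0,0,0,0,0,0.8]]'
python3 -m inch '[[0,0,0.001,0,0,0,0.8],[0,0,0,0,0,0,0.8]]'
```

```text
clock: 8.55
position: [0.4446, 0.0264, 0.0719]
tool_rot: [3.141, 0.0, 1.351]
force: [-7.9, 1.2, 22.3]
grip_width: 0.0487
finger_force: 47.7
clock: 8.75
position: [0.4445, 0.0265, 0.0713]
tool_rot: [3.141, 0.001, 1.352]
force: [-11.6, -0.4, 35.1]
grip_width: 0.0489
finger_force: 49.7
```

```bash
python3 -m inch '[[0,-0.0007,-0.001,0,0,0,0.8],[0,0,0,0,0,0,0.8]]'
python3 -m inch '[[0,0,0,0,0,0,0.45],[0,0,0,0,0,0,0.3],[0,0,0,0,0,0,0.1],[0,0,0,0,0,0,0],[0,0,0,0,0,0,0]]'
```

```text
clock: 8.95
position: [0.4443, 0.0266, 0.0717]
tool_rot: [3.141, -0.0, 1.352]
force: [-0.7, -1.8, 6.7]
grip_width: 0.0487
finger_force: 46.6
clock: 9.45
position: [0.4439, 0.0266, 0.0712]
tool_rot: [-3.141, -0.0, 1.352]
force: [-0.5, 0.0, -0.4]
grip_width: 0.0853
finger_force: 0.0
```

```bash
python3 -m inch '[[0,0,-0.02,0,0,0,0],[0,0,-0.03,0,0,0,0],[0,0,-0.045,0,0,0,0],[-0.03,0,-0.04,0,0,0,0],[-0.045,0,-0.02,0,0,0,0]]'
python3 -m inch '[[-0.045,0,0,0,0,0,0],[-0.045,0,0,0,0,0,0],[-0.03,0,0,0,0,0,0],[0,0,0,0,0,0,0],[0,0,0,0,0,0,0]]'
python3 - <<'E'
from h import *
np.set_printoptions(precision=4,suppress=True)
s=telemetry.observe();p=np.array(s["position"]);print(p,s["tool_rot"])
for cam in("wrist","scene","top"):
    c=calibration(cam);im=grab_frame(cam)
    if cam=="wrist":save(im,"w5.png")
    for k,z in dict(roller_center=.09,seat=.09,socket_mouth=.09,knob=.107).items():
        for d in landmark_of(k,cam)[:1]: print(cam,k,round(d["score"],2),d["xy"],atz(cam,d["xy"],z,c))
E
```

```text
clock: 9.95
position: [0.4286, -0.0457, 0.2293]
tool_rot: [3.138, -0.001, 1.356]
force: [1.3, -2.0, -1.2]
grip_width: 0.0852
finger_force: 0.0
clock: 10.45
position: [0.4013, -0.164, 0.2262]
tool_rot: [-3.141, -0.0, 1.35]
force: [0.6, 0.2, 0.0]
grip_width: 0.0857
finger_force: 0.0
[ 0.4013 -0.164   0.2262] [-3.1415 -0.0001  1.3505]
wrist roller_center 0.52 [311.3, 147.5] [ 0.4111 -0.1056  0.09  ]
wrist socket_mouth 0.55 [311.3, 146.1] [ 0.4114 -0.1046  0.09  ]
wrist knob 0.86 [311.1, 228.5] [ 0.3981 -0.1634  0.107 ]
scene roller_center 0.87 [295.0, 231.8] [0.4481 0.0326 0.09  ]
scene seat 0.9 [297.6, 233.7] [0.4384 0.0295 0.09  ]
scene socket_mouth 0.58 [344.7, 224.6] [ 0.4103 -0.1005  0.09  ]
scene knob 0.49 [365.1, 215.1] [ 0.4021 -0.1596  0.107 ]
top roller_center 0.95 [294.7, 240.1] [0.4431 0.0348 0.09  ]
top seat 0.58 [296.9, 241.7] [0.4391 0.0294 0.09  ]
top socket_mouth 0.84 [352.5, 250.2] [ 0.4153 -0.1077  0.09  ]
```

View pics/w5.png

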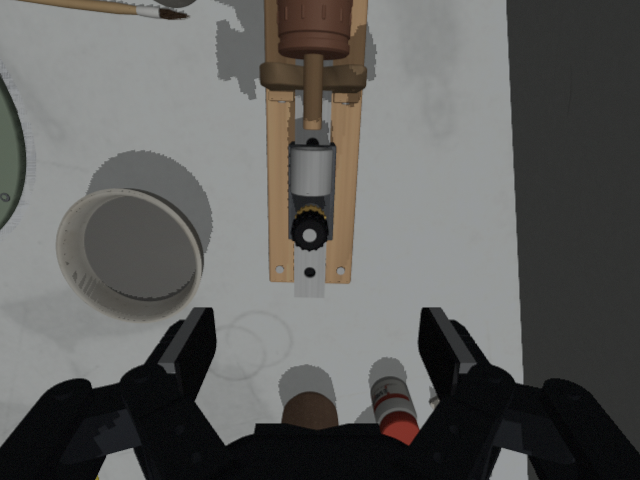

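The roller is seated with its axle in both notches, near end at (313,128). The socket mouth is at (312,147) and the knob at (311,232), lined up with the tool. Lowering towards the knob.

```bash
python3 -m inch '[[0,-0.002,0.03,0,0,0,0],[0,-0.001,0.035,0,0,0,0],[0,0,0.03,0,0,0,0],[0,0,0.009,0,0,0,0],[0,0,0,0,0,0,0]]'
cat > k.py <<'E'
from h import *
np.set_printoptions(precision=4,suppress=True)
s=telemetry.observe();c=calibration("wrist");im=grab_frame("wrist");save(im,"w6.png")
p=np.array(s["position"]);R=Ro.from_euler("xyz",s["tool_rot"]).as_matrix();print(p,s["tool_rot"])
for d in landmark_of("knob","wrist")[:2]: print(d["score"],d["xy"],"tool",R.T@(atz("wrist",d["xy"],.107,c)-p))
for d in outline_of("knob","wrist")[:1]: print(d["rect"],d["score"])
for q in((0,0,.107),(0,0,.119)):
    a=R.T@(np.array([0,0,q[2]])-[0,0,p[2]]);print(proj("wrist",p+R@np.array([0,0,a[2]]),c),[proj("wrist",p+R@np.array([0,e,a[2]]),c)[0] for e in(-.014,.014)])
E
python3 k.py
```

```text
clock: 11.7
position: [0.3982, -0.1629, 0.1218]
tool_rot: [-3.14, -0.0, 1.352]
force: [0.5, -0.0, 0.4]
grip_width: 0.0854
finger_force: 0.0
[ 0.3982 -0.1629  0.1218] [-3.1396 -0.0004  1.352 ]
0.9 [315.9, 293.3] tool [-0.0005  0.0005  0.0148]
[282.4, 258.9, 343.1, 329.4] 0.81
[314.8583 292.4785] [np.float64(286.4450310712217), np.float64(343.26490717239795)]
[314.7555 304.7699] [np.float64(284.3846491704836), np.float64(345.11865852906726)]
```

```bash
python3 -m inch '[[0,-0.001,0.015,0,0,0,0],[0,0,0.013,0,0,0,0],[0,0,0.004,0,0,0,0.2],[0,0,0,0,0,0,0.45],[0,0,0,0,0,0,0.6]]' 40
python3 -m inch '[[0,0,0,0,0,0,0.8],[0,0,0,0,0,0,1],[0,0,0,0,0,0,1],[0,0,0,0,0,0,1]]' 40
```

```text
clock: 12.35
position: [0.3981, -0.1631, 0.0911]
tool_rot: [3.14, 0.0, 1.352]
force: [-0.6, 0.1, 0.3]
grip_width: 0.044
finger_force: 0.0
clock: 12.75
position: [0.3964, -0.1629, 0.0908]
tool_rot: [-3.14, 0.001, 1.351]
force: [-10.0, 3.2, 17.0]
grip_width: 0.0268
finger_force: 38.2
```

```bash
python3 -m inch '[[0,-0.001,-0.001,0,0,0,1],[0,0,0,0,0,0,1]]'
python3 -m inch '[[0,0,-0.003,0,0,0,1],[0,0,-0.003,0,0,0,1],[0,0,0,0,0,0,1]]'
```

```text
clock: 12.95
position: [0.3961, -0.1627, 0.0915]
tool_rot: [-3.141, 0.0, 1.352]
force: [-2.6, 0.6, -4.8]
grip_width: 0.027
finger_force: 39.8
clock: 13.25
position: [0.3962, -0.1627, 0.0976]
tool_rot: [-3.141, 0.0, 1.351]
force: [-5.3, 0.3, -6.5]
grip_width: 0.0269
finger_force: 39.8
```

```bash
python3 -m inch '[[0,-0.0007,-0.003,0,0,0,1],[0,0,-0.003,0,0,0,1],[0,0,-0.001,0,0,0,1],[0,0,0,0,0,0,1]]'
```

```text
clock: 13.65
position: [0.396, -0.1626, 0.1045]
tool_rot: [3.141, 0.0, 1.352]
force: [-1.7, -0.1, -8.1]
grip_width: 0.0271
finger_force: 39.9
```

```bash
python3 -m inch '[[0.005,0.0001,0,0,0,0,1],[0.005,0.0001,0,0,0,0,1],[0,0,0,0,0,0,1]]'
python3 -m inch '[[0.005,0.0001,0,0,0,0,1],[0.005,0.0001,0,0,0,0,1],[0,0,0,0,0,0,1]]'
```

```text
clock: 13.95
position: [0.3987, -0.1518, 0.1043]
tool_rot: [3.141, -0.0, 1.353]
force: [-0.8, 1.2, -7.5]
grip_width: 0.0266
finger_force: 40.0
clock: 14.25
position: [0.4011, -0.1422, 0.1043]
tool_rot: [3.141, -0.0, 1.353]
force: [0.1, 1.6, -9.0]
grip_width: 0.0269
finger_force: 40.0
```

```bash
python3 -m inch '[[0.005,0.0001,0,0,0,0,1],[0.004,0.0001,0,0,0,0,1],[0,0,0,0,0,0,1]]'
python3 -m inch '[[0,0,0.002,0,0,0,1],[0,0,0.002,0,0,0,1],[0,0,0.001,0,0,0,1],[0,0,0,0,0,0,1]]'
```

```text
clock: 14.55
position: [0.4032, -0.1337, 0.1044]
tool_rot: [3.141, -0.0, 1.352]
force: [1.9, 0.7, -9.1]
grip_width: 0.0268
finger_force: 40.0
clock: 14.95
position: [0.403, -0.1344, 0.0992]
tool_rot: [3.141, -0.0, 1.352]
force: [3.3, 0.6, -7.8]
grip_width: 0.0267
finger_force: 40.1
```

```bash
python3 -m inch '[[0,0.0005,0.003,0,0,0,1],[0,0,0.003,0,0,0,1],[0,0,0,0,0,0,1]]'
python3 -m inch '[[0,0,0.0015,0,0,0,1],[0,0,0.001,0,0,0,1],[0,0,0,0,0,0,1]]'
```

```text
clock: 15.25
position: [0.4031, -0.1345, 0.0929]
tool_rot: [-3.141, 0.0, 1.352]
force: [0.3, -0.3, -6.2]
grip_width: 0.0268
finger_force: 40.3
clock: 15.55
position: [0.4032, -0.1345, 0.091]
tool_rot: [-3.141, 0.0, 1.352]
force: [-2.3, 1.2, 4.2]
grip_width: 0.0267
finger_force: 41.3
```

```bash
python3 -m inch '[[0,0,0.0004,0,0,0,1],[0,0,0,0,0,0,1],[0,0,0,0,0,0,1]]'
python3 - <<'E'
from h import *
w=grab_frame("wrist");s=grab_frame("scene")
a=cv2.resize(w[0:360,140:500],(400,400));b=cv2.resize(s[175:295,240:400],None,fx=2.5,fy=3.3333)
save(np.hstack([a,b]),"fin.png")
E
```

```text
clock: 15.85
position: [0.4032, -0.1345, 0.0909]
tool_rot: [3.141, 0.001, 1.352]
force: [-4.5, 2.4, 14.0]
grip_width: 0.0268
finger_force: 42.5
```

View pics/fin.png

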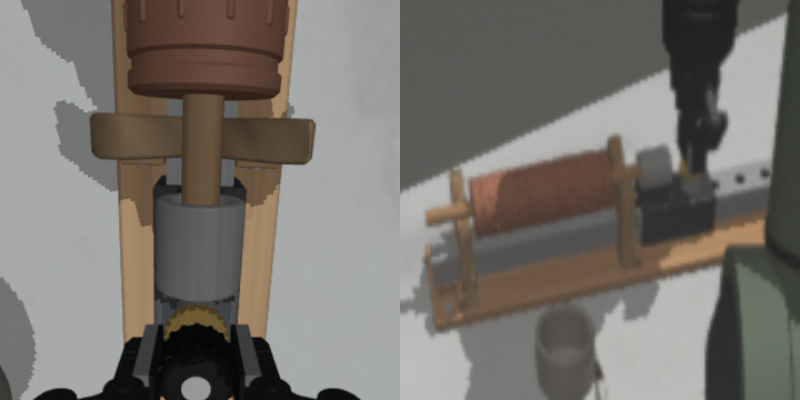

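The left half shows the axle going into the socket mouth at (200,200), with the knob held at (195,365). The right half shows the roller level in both saddles, and the tool is back at its original pin-home height. Handing in.

```bash
python3 -c "from workcell import bot;print(bot.job_done())"
```

```text
the job is handed in; nothing more can be done
None
```

The job is handed in: the roller lies level in both V notches, the end stop is one hole closer with its socket over the axle, and the gripper still holds the knob with the pin home. It took about 16 s of the 51 s allowed. I saw no contact with the jars, cup, tile or rib, though I took no final picture of them.

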